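Snap a separation column into its spring-clip holder and swing the strap over it

TASK

Mount the loose steel column in the holder: lay it level across the open mouths of the two spring clips, centred lengthwise, and let go of it while it rests there. Then press it down from above until both clips have snapped fully over it, and only then swing the holder's retaining strap across the column as far as it goes. Do not disturb the cup, the dish or the sample tube.

Things in the scene. Friction and masses are not known exactly. Their poses are not given: they have to be found in the camera images.
- column: Loose bright steel column, 0.11 to 0.22 kg, 209 mm over all: a round tube 16 mm dia with a hexagon nut on each end (20 mm across flats, from 75 to 91 mm either side of the middle) and a 9 mm long black plug beyond. Same both ways round. Origin on its axis at mid-length, 10 mm above the worktop as it lies. Its y is the tube's axis; any roll about it.
- holder: Column holder fixed to the worktop: grey base plate 8 mm high, x -42 to 28 mm, y -76 to 76 mm of its frame; origin on the worktop, z up. The column lies along its y, over x = 0, its middle at y = 0 (10 mm either way is fine). Two spring clips at y = -40 and +40 mm, a post with a strap at x = -30, y = 58 mm. Between the clips only the base plate is under the tube.
- seat (a point): Where the column's middle belongs when home: over the holder's origin, 28 mm above the worktop, axes as the holder's. Home, the tube rests on a block in each clip, its top at 36 mm. Laid in the clips' mouths but not yet pressed, its axis is about 40.5 mm above the worktop, on x = 0 too.
- clip_a (a point): Middle of the mouth of the C-shaped sprung steel clip at holder y = -40 mm, 43 mm above the worktop. The clip is 10 mm wide along y and open at the top: flared lips about 23 mm apart lead to a throat 11 mm wide at 34.5 mm height. It snaps over the tube at about 9 N (about 11 N if pressed on the tube between the clips, 24 mm from its middle on that side).
- clip_b (a point): The same for the equal clip at holder y = +40 mm, next to the strap's post. One clip may be pressed home before the other.
- strap (a joint): Angle of the retaining strap about its upright post (rad). 0: points along the holder's +y, clear of the column; negative: further away, towards -x; +1.57, its stop: across the column, pointing to +x. Starts between -0.3 and 0, stays where left. Steel bar 12 mm wide, 4 thick, underside 38 mm above the worktop: passes only over a column that is home.
- strap_knob (a point): Top centre of the upright metal knob near the strap's free end, 46 mm from the post's axis: 9 to 11 mm dia, 18 mm high, from 42 to 60 mm above the worktop. About 1 N sideways on it turns the strap. Push it or pinch it.
- cup: Bystander: white-lidded specimen cup 53 mm dia, 62 mm high, origin under its centre; leave it alone.
- dish: Bystander: round petri dish 89 mm dia, 14 mm high, origin under its centre; leave it alone.
- vial: Bystander: green-capped sample tube lying down, 14 mm thick, 67 mm long along its y, origin under its centre; leave it alone.

How it is judged:
By the outcome, as a careful person would: the job done as asked, in the order asked, and still so for the second after the job is handed in, with the robot touching nothing.
It also fails if it takes over 61 s, if anything falls off the work surface, if the arm or the gripper's body presses on something with over 40 N, if the wrist force passes 120 N, or if a joint passes its speed limit or range.

ROBOT

A 6-joint arm with a two-finger parallel gripper is mounted at the origin on a cart in front of the work surface, level with it; the furniture and walls round the work are solid. World frame = base frame: x ahead of the robot, y to its left, z up, the work surface at z = 0. Lengths are in m, angles in degrees, forces in N, time in s.
With the tool pointing down it reaches from about 0.3 to 0.75 m from the base axis. Payload 8.5 kg.
Tool frame: the origin (TCP) lies on the centre line of the jaws, within the pads' length; the fingertips stand 11 mm ahead of it and the grasp point (between the pads) lies 8 mm behind it; z points along the fingers, y is the line along which they close (so a half turn about z gives the same grasp; the last joint's range is limited). The gripper opens to 85 mm and grips with 20 to 120 N. Pads are 22 mm wide; open, the fingers measure 114 mm over their backs; the gripper's body (76 mm by 85 mm) begins 54 mm behind the grasp point. The pads swing forward as they close: fully open they stand 13 mm farther back than shut.
Start: joints at [55.732, 21.807, 74.336, -0, 83.858, -12.336], TCP at [0.205, 0.51, 0.242] pointing down, gripper open.
Joint ranges: [-178.18, 178.18], [-50.72, 133.34], [12.68, 142.11], [-81.47, 261.47], [9.98, 163.14], [-165.26, 165.26]. Speed limits (degrees/s): [136.94, 136.94, 180, 180, 180, 180].

INTERFACE

Orientations are given as a 3x3 rotation matrix whose columns are the frame's x, y, z axes.
In Python, from rig import env gives the robot as it stands.
- The arm moves only by the shell command python3 nudge.py 'ROWS' [FORCE]. ROWS is a JSON list that holds a single list of rows (three levels of brackets), with 1 to 10 rows, each of 5 numbers: dx, dy, dz in m, then a turn about the tool's z in degrees, then the finger opening in m; each row shifts and turns the commanded pose from where the row before left it, along the tool's axes as they then stand; what a row does not reach is not made up. A row lasts 1/10 s, in which the tool goes at most 0.05 m and 8.59 degrees, less where a joint would pass 70% of its speed; a pose out of reach is approached as far as the arm can. The fingers move at their own pace and stop on an object; FORCE is the grip in N (left out, the last holds). Time passes only in rows, so rows that do not move let the fingers close. It prints the time, the measured TCP pose, the force, the opening and the grip force at its end. Input that does not fit is refused with a message, and nothing moves.
- env.observe(): the state, without advancing time (a new reading comes with each control period).
- env.get_image(name): name is "scene" or "top" or "wrist"; returns a dict with "pixels" (480x640x3 uint8, red, green, blue), "K" (3x3 intrinsics, pixels), "extrinsics" (4x4, takes a point from world to camera coordinates). Camera axes: x right, y down, z forward; pixel columns grow to the right and rows downward; lengths in m; the calibration is good to about 2 mm. A picture is of the moment at which its call begins. There is no depth.
- env.close_job(): hands the job in; it is judged then, once.
The state is a dict: "time_s": time; "q": joint angles; "qvel": joint speeds; "joint_efforts": joint torques, N m; "position": TCP position; "tool_rot": TCP orientation; "ft_force": force on the tool from outside, world axes, zero at the start; "wrist_torque": the same for the moment, N m; "grip_width": finger opening in m; "gripper_force": force on a finger pad.
Only numpy, scipy, OpenCV 4.12 (cv2) and the standard library are available. Lean on these libraries where they do the work, as an engineer would, in place of code of your own. Each camera call takes 0.05 s, during which the arm holds its last target. There are 200 camera calls.

## Working session

There is one attempt and no reset: what is moved stays moved. The work goes in short steps, Python scripts to look and compute and a shell command to move; the robot and the scene stay as the last step left them, time stands still between calls to the robot, and variables do not carry over. Pictures are saved under pics/ and viewed, at most 14 in all, crops included, and the job is handed in when it is done.

```bash
mkdir -p pics; ls; python3 - <<'E'
from rig import env
import cv2,numpy as np
s=env.observe();print({k:np.round(v,3).tolist() for k,v in s.items()})
for n in ["scene","top"]:
    d=env.get_image(n);cv2.imwrite(f"pics/{n}0.png",d["pixels"][:,:,::-1]);np.savez(f"pics/{n}0.npz",K=d["K"],E=d["extrinsics"])
    print(n,d["K"].tolist(),np.round(d["extrinsics"],4).tolist())
E
```

```text
nudge.py
pics
rig.py
{'time_s': 0.0, 'q': [55.732, 21.841, 74.386, -0.0, 83.86, -12.337], 'qvel': [-0.032, 0.018, 0.034, -0.074, -0.019, 0.083], 'joint_efforts': [0.001, -44.846, -23.128, -0.0, 0.005, -0.0], 'position': [0.205, 0.51, 0.242], 'tool_rot': [[-0.928, 0.374, -0.001], [0.374, 0.928, -0.001], [0.0, -0.001, -1.0]], 'ft_force': [-0.16, -0.177, -0.757], 'wrist_torque': [0.007, -0.006, -0.041], 'gripper_force': 0.0, 'grip_width': 0.085}
scene [[503.4349327900807, 0.0, 311.7264722014944], [0.0, 503.4349327900807, 243.3592923723946], [0.0, 0.0, 1.0]] [[0.6104, -0.7921, 0.0069, -0.4389], [-0.5676, -0.4434, -0.6937, 0.3421], [0.5525, 0.4195, -0.7202, 0.8685], [0.0, 0.0, 0.0, 1.0]]
top [[507.1120797209258, 0.0, 317.9296178145058], [0.0, 507.1120797209258, 236.23808698673136], [0.0, 0.0, 1.0]] [[0.0219, -0.9997, -0.0074, -0.1198], [-0.9915, -0.0208, -0.1281, 0.5901], [0.1279, 0.0101, -0.9917, 1.0213], [0.0, 0.0, 0.0, 1.0]]
```
View pics/top0.png

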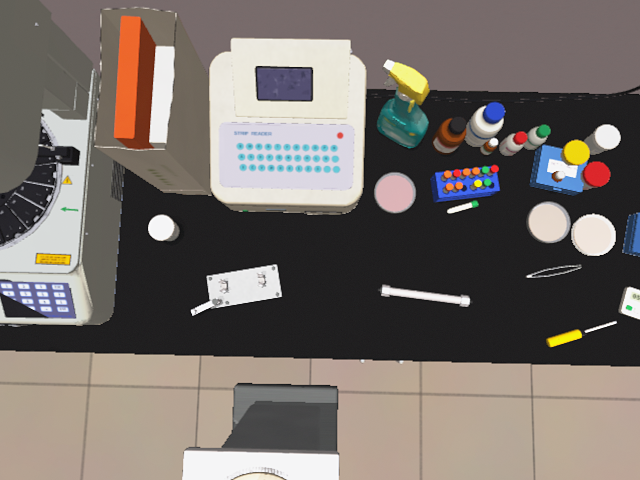

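View pics/scene0.png

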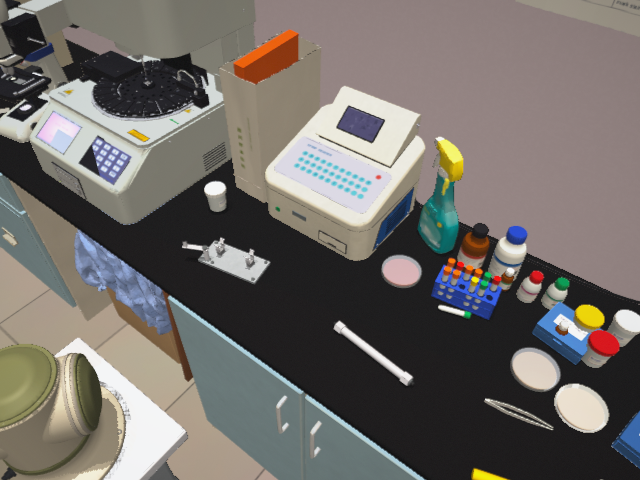

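The top view shows the column from about (382,290) to (468,301). The holder plate spans about (207–282, 265–308), with the strap at (192,312) on its left (+y) end. The cup is at (163,228), the dish at (395,192) and the vial at (463,208). Next I'll refine these with both cameras.

```bash
cat > h.py <<'E'
import numpy as np,cv2
def load(n): d=np.load(f"pics/{n}.npz");return d["K"],d["E"]
def px2w(n,uv,z):
    K,E=load(n);uv=np.atleast_2d(uv).astype(float)
    c=-E[:3,:3].T@E[:3,3]; r=(E[:3,:3].T@np.linalg.inv(K)@np.c_[uv,np.ones(len(uv))].T).T
    return c+r*((z-c[2])/r[:,2])[:,None]
def proj(n,P):
    K,E=load(n);p=np.atleast_2d(P)@E[:3,:3].T+E[:3,3];p=p@K.T;return p[:,:2]/p[:,2:]
E
python3 - <<'E'
from h import *
t=cv2.imread("pics/top0.png");s=cv2.imread("pics/scene0.png")
for n,im,box,z in [("top0",t,(370,280,110,30),.010),("scene0",s,(325,315,95,75),.010)]:
    x,y,w,h=box;g=im[y:y+h,x:x+w].min(2);m=(g>90).astype(np.uint8)
    k,l,st,_=cv2.connectedComponentsWithStats(m);i=1+st[1:,4].argmax()
    r=cv2.minAreaRect(np.argwhere(l==i)[:,::-1].astype(np.float32));b=cv2.boxPoints(r)+[x,y]
    print(n,r,b.tolist())
    e=sorted([((b[j]+b[(j+1)%4])/2,np.linalg.norm(b[j]-b[(j+1)%4])) for j in range(4)],key=lambda q:q[1])[:2]
    W=px2w(n,[q[0] for q in e],z);print(W,W.mean(0),np.linalg.norm(W[0]-W[1]))
a=cv2.resize(t[255:325,180:295],None,fx=6.9,fy=6.9,interpolation=cv2.INTER_CUBIC)
cv2.imwrite("pics/c1.png",a)
b=cv2.resize(s[230:290,175:280],None,fx=7.5,fy=7.5,interpolation=cv2.INTER_CUBIC)
cv2.imwrite("pics/c2.png",b)
E
```

```text
top0 ((54.69728088378906, 15.461189270019531), (90.0577621459961, 11.419354438781738), 7.305758953094482) [[379.3078918457031, 295.39844703674316], [380.76002502441406, 284.0717988014221], [470.086669921875, 295.5239315032959], [468.63453674316406, 306.8505802154541]]
[[ 0.48494699 -0.24050214  0.01      ]
 [ 0.46507292 -0.42830976  0.01      ]] [ 0.47500995 -0.33440595  0.01      ] 0.18885624428710007
scene0 ((47.20524597167969, 37.539302825927734), (94.99585723876953, 11.448099136352539), 37.405357360839844) [[330.9978218078613, 328.2336235046387], [337.9519691467285, 319.1397361755371], [413.4126739501953, 376.8449821472168], [406.4585266113281, 385.9388732910156]]
[[ 0.48666739 -0.23780906  0.01      ]
 [ 0.46800825 -0.42527889  0.01      ]] [ 0.47733782 -0.33154398  0.01      ] 0.1883961368608214
```

View pics/c1.png

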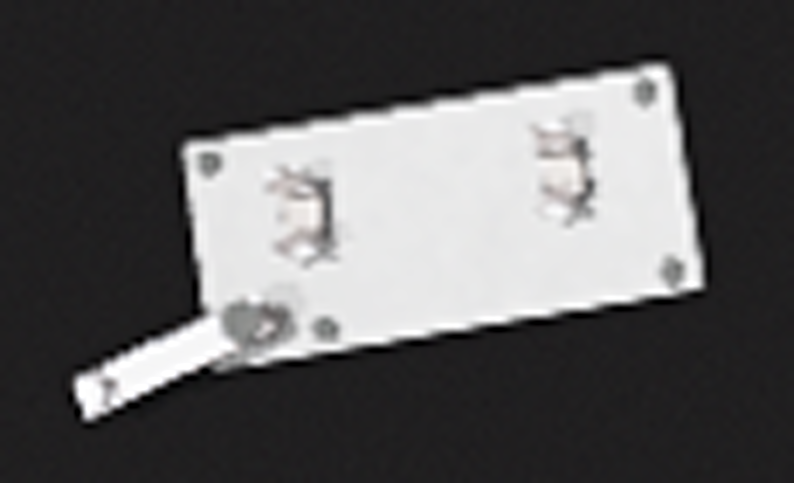

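View pics/c2.png

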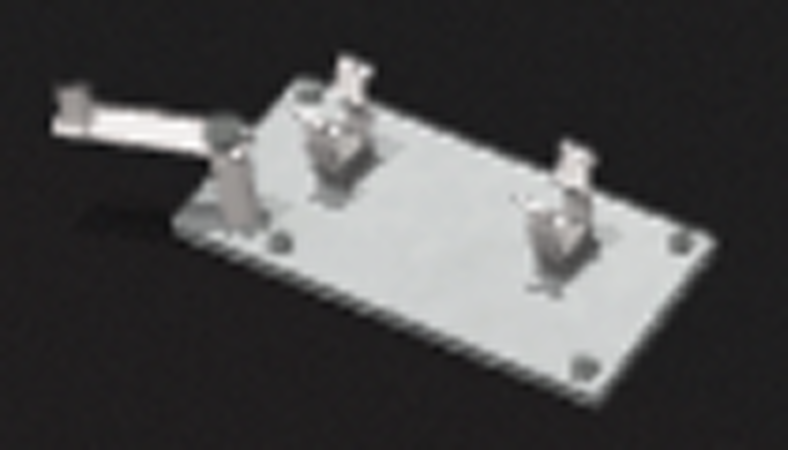

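The crops show the plate corners cleanly, with the strap pointing towards +y. Next I'll fit the holder pose to both cameras.

```bash
python3 - <<'E'
from h import *
from scipy.optimize import least_squares
T=(np.array([[185,144],[668,66],[704,289]])+.5)/6.9-.5+[180,255]
S=(np.array([[302,77],[714,241],[602,397],[178,222]])+.5)/7.5-.5+[175,230]
C=np.array([[28,76,8],[28,-76,8],[-42,-76,8],[-42,76,8]])/1e3
def pts(p,P): c,s=np.cos(p[2]),np.sin(p[2]);return P@np.array([[c,-s,0],[s,c,0],[0,0,1]]).T+[p[0],p[1],0]
f=lambda p,w:np.r_[(proj("top0",pts(p,C[:3]))-T).ravel()*w[0],(proj("scene0",pts(p,C))-S).ravel()*w[1]]
for w in [(1,0),(0,1),(1,1)]:
    r=least_squares(f,[.5,.2,.1],args=(w,),x_scale=[.01,.01,.1]);print(w,r.x,np.degrees(r.x[2]),np.round(r.fun,1))
p=r.x
kt=(np.array([107,388])+.5)/6.9-.5+[180,255];ks=(np.array([74,95])+.5)/7.5-.5+[175,230]
for n,k in [("top0",kt),("scene0",ks)]:
    w=px2w(n,k,.058)[0]; po=pts(p,np.array([[-.03,.058,0]]))[0]; d=w-po
    print("knob",w,np.hypot(*d[:2]),"strap",np.degrees(np.arctan2(-d[0],d[1])-0)," rel ",np.degrees(np.arctan2(-d[0],d[1])-p[2]))
print("clips",pts(p,np.array([[0,-.04,.043],[0,.04,.043]])))
E
```

```text
(1, 0) [0.49347829 0.04948903 0.18355863] 10.517134509482773 [-0.3  0.   0.3 -0.2  0.   0.1 -0.  -0.  -0.   0.  -0.   0.  -0.  -0. ]
(0, 1) [0.49497892 0.04786109 0.19049534] 10.914579149704815 [ 0.  -0.   0.  -0.   0.  -0.   0.2 -0.   0.7 -0.2 -0.2  0.1 -0.7  0.1]
(1, 1) [0.49427963 0.04861597 0.18646953] 10.683917051489125 [ 0.1 -0.2  0.6 -0.6  0.5 -0.4 -0.1 -0.1  0.3 -0.1 -0.9  0.2 -1.1  0. ]
knob [0.43342554 0.13651491 0.058     ] 0.041892978717826004 strap 29.488036673194994  rel  18.80411962170587
knob [0.43017236 0.13583539 0.058     ] 0.043019507445337314 strap 33.708842485478996  rel  23.024925433989875
clips [[0.50169526 0.00930938 0.043     ]
 [0.486864   0.08792257 0.043     ]]
```

```bash
cat >> h.py <<'E'
def plan(x,y,z,ang,n,s=None):
    """constant per-row (dx,dy,dz,turn) over n rows to reach TCP x,y,z, tool y at world angle ang"""
    from rig import env
    s=s or env.observe();R=np.array(s["tool_rot"]);p=np.array(s["position"])
    a0=np.degrees(np.arctan2(R[1,1],R[0,1]));t=(-(ang-a0)+180)%360-180;t/=n
    def Z(d): d=np.radians(d);return np.array([[np.cos(d),-np.sin(d),0],[np.sin(d),np.cos(d),0],[0,0,1]])
    M=R@sum(Z(t*i) for i in range(n))
    d=np.linalg.solve(M,np.array([x,y,z])-p)
    print("t",s["time_s"],"pos",np.round(p,4),"ang",round(a0,2),"q",np.round(s["q"],1)[[0,5]],"F",np.round(s["ft_force"],1),"| row mm",np.round(d*1e3,2),"turn",round(t,3))
E
python3 -c "
from h import *
plan(.47,.05,.25,10.7,12)"
```

```text
t 0.1 pos [0.2053 0.51   0.2418] ang 68.06 q [ 55.7 -12.3] F [-0.   0.1 -0.3] | row mm [-45.13  -9.47  -0.66] turn 4.78
```

```bash
python3 nudge.py '[[[-0.045,-0.0095,0,4.78,0.06],[-0.045,-0.0095,0,4.78,0.06],[-0.045,-0.0095,0,4.78,0.06],[-0.045,-0.0095,0,4.78,0.06],[-0.045,-0.0095,0,4.78,0.06],[-0.045,-0.0095,0,4.78,0.06],[-0.045,-0.0095,0,4.78,0.06],[-0.045,-0.0095,0,4.78,0.06],[-0.045,-0.0095,0,4.78,0.06],[-0.045,-0.0095,0,4.78,0.06]]]'; python3 nudge.py '[[[-0.045,-0.0095,0,4.78,0.06],[-0.045,-0.0095,0,4.78,0.06],[0,0,0,0,0.06],[0,0,0,0,0.06],[0,0,0,0,0.06]]]'
cat > snap.py <<'E'
import sys;from rig import env;from h import *
n,f=sys.argv[1:3];d=env.get_image(n);cv2.imwrite(f"pics/{f}.png",d["pixels"][:,:,::-1]);np.savez(f"pics/{f}.npz",K=d["K"],E=d["extrinsics"])
E
python3 snap.py wrist w1; python3 -c "
from h import *
plan(.476,-.333,.2,-5.9,10)
print(proj('w1',[[.494,.0486,.008]]))"
```

```text
time_s: 1.1
position: [0.4598, 0.1407, 0.242]
tool_rot: [[-0.343, 0.939, -0.0], [0.939, 0.343, -0.0], [0.0, -0.0, -1.0]]
ft_force: [1.0, 0.3, -0.9]
grip_width: 0.0603
gripper_force: 0.0
time_s: 1.6
position: [0.4687, 0.0519, 0.2422]
tool_rot: [[-0.187, 0.982, -0.0], [0.982, 0.187, 0.0], [0.0, -0.0, -1.0]]
ft_force: [-0.5, 0.2, 0.4]
grip_width: 0.0604
gripper_force: 0.0
t 1.65 pos [0.4687 0.0522 0.2422] ang 10.82 q [ -8.1 -18.9] F [-0.8 -1.  -0.6] | row mm [-38.64  -1.49   4.21] turn 1.672
[[339.0383702 210.0969259]]
```

View pics/w1.png

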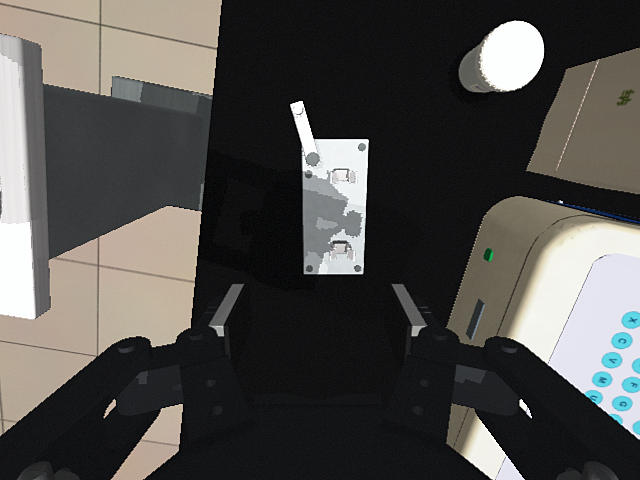

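The wrist view has plate corners at about (303,140), (368,139), (363,274) and (304,274), and the strap knob at (297,107). I'll refit with all three cameras and start towards the column.

```bash
cat > fit.py <<'E'
from h import *
from scipy.optimize import least_squares
im=cv2.imread("pics/w1.png");print("bg",im[205,380:384].mean(),im[205,340:344].mean())
g=cv2.cvtColor(im,cv2.COLOR_BGR2GRAY)
W=np.float32([[368,139],[363,274],[304,274],[303,140]]).reshape(-1,1,2)
W=cv2.cornerSubPix(g,W,(4,4),(-1,-1),(3,50,.01)).reshape(-1,2);print(W.tolist())
T=(np.array([[185,144],[668,66],[704,289]])+.5)/6.9-.5+[180,255]
S=(np.array([[302,77],[714,241],[602,397],[178,222]])+.5)/7.5-.5+[175,230]
C=np.array([[28,76,8],[28,-76,8],[-42,-76,8],[-42,76,8]])/1e3
def pts(p,P): c,s=np.cos(p[2]),np.sin(p[2]);return P@np.array([[c,-s,0],[s,c,0],[0,0,1]]).T+[p[0],p[1],0]
f=lambda p,w:np.r_[(proj("top0",pts(p,C[:3]))-T).ravel()*w[0],(proj("scene0",pts(p,C))-S).ravel()*w[1],(proj("w1",pts(p,C))-W).ravel()*w[2]]
for w in [(0,0,1),(1,1,1)]:
    r=least_squares(f,[.5,.05,.18],args=(w,),x_scale=[.01,.01,.1]);print(w,r.x[:2],np.degrees(r.x[2]),np.round(r.fun,1))
print("knob",px2w("w1",[[297,106]],.06),"post",pts(r.x,np.array([[-.03,.058,0]])))
E
python3 fit.py
python3 nudge.py '[[[-0.0386,-0.0015,0.004,1.67,0.06],[-0.0386,-0.0015,0.004,1.67,0.06],[-0.0386,-0.0015,0.004,1.67,0.06],[-0.0386,-0.0015,0.004,1.67,0.06],[-0.0386,-0.0015,0.004,1.67,0.06],[-0.0386,-0.0015,0.004,1.67,0.05],[-0.0386,-0.0015,0.004,1.67,0.05],[-0.0386,-0.0015,0.004,1.67,0.05],[-0.0386,-0.0015,0.004,1.67,0.05],[-0.0386,-0.0015,0.004,1.67,0.05]]]'; python3 nudge.py '[[[0,0,0,0,0.05],[0,0,0,0,0.05],[0,0,0,0,0.05]]]'
python3 snap.py wrist w2
```

```text
bg 14.416666666666666 130.58333333333334
[[368.323974609375, 139.0725555419922], [362.43353271484375, 273.3767395019531], [303.50555419921875, 273.390869140625], [300.8266906738281, 141.88026428222656]]
(0, 0, 1) [0.49534068 0.04790264] 11.17362007207504 [ 0.  -0.   0.  -0.   0.  -0.   0.  -0.   0.  -0.   0.  -0.  -0.   0.
 -0.4  0.1  0.8  1.2 -0.2  1.6 -0.2 -2.3]
(1, 1, 1) [0.49498077 0.04811013] 11.015317676177254 [ 0.3 -0.3  0.8 -1.1  0.8 -0.9  0.1 -0.1  0.7 -0.3 -0.3  0.  -0.7  0.1
 -0.4 -0.1  0.4  1.1 -0.7  1.3 -0.3 -2.7]
knob [[0.43369307 0.14231343 0.06      ]] post [[0.45445134 0.09930941 0.        ]]
time_s: 2.65
position: [0.4761, -0.334, 0.2021]
tool_rot: [[0.103, 0.995, 0.0], [0.995, -0.103, 0.0], [0.0, 0.0, -1.0]]
ft_force: [0.0, -0.3, -0.0]
grip_width: 0.0504
gripper_force: 0.0
time_s: 2.95
position: [0.4761, -0.3321, 0.2024]
tool_rot: [[0.102, 0.995, 0.0], [0.995, -0.102, 0.0], [0.0, -0.0, -1.0]]
ft_force: [-0.0, 0.1, 0.0]
grip_width: 0.0498
gripper_force: 0.0
```

View pics/w2.png

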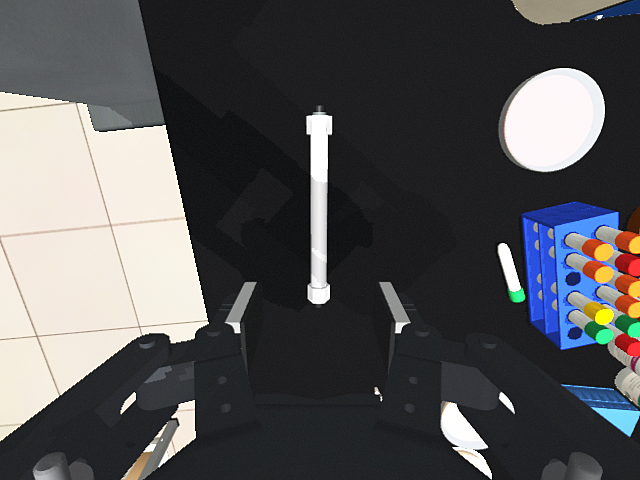

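The column lies vertically in the wrist view. Its nuts span about (319,114–134) at the top and (318,284–303) at the bottom, centred between the jaws.

```bash
sed -i 's/(0,0,1),(1,1,1)/(0,0,1),(.6,.6,1)/; s/\[304,274\],\[303,140\]\]/[304,274]]/; s/pts(p,C))-W/pts(p,C[:3]))-W/' fit.py; python3 fit.py
python3 - <<'E'
from h import *
im=cv2.imread("pics/w2.png");m=(im[100:310,290:350].min(2)>100).astype(np.uint8)
k,l,st,_=cv2.connectedComponentsWithStats(m);i=1+st[1:,4].argmax();q=np.argwhere(l==i);r=q[:,0];print(st[i])
rows=np.unique(r);cx=np.array([q[r==v,1].mean() for v in rows]);wd=np.array([(r==v).sum() for v in rows])
print(rows[0]+100,rows[-1]+100,wd.tolist())
a=np.polyfit(rows[25:-25],cx[25:-25],1)
uv=[[np.polyval(a,v)+290,v+100] for v in (rows[0]-.5,rows[-1]+.5)]
W=px2w("w2",uv,.012);d=W[0]-W[1];print(W,W.mean(0),np.linalg.norm(d),np.degrees(np.arctan2(-d[0],d[1])))
b,c=W.mean(0)[:2];plan(.476,b and c,.013,-5.9,10)
E
```

```text
bg 14.416666666666666 130.58333333333334
[[368.323974609375, 139.0725555419922], [362.43353271484375, 273.3767395019531], [303.50555419921875, 273.390869140625]]
(0, 0, 1) [0.49516894 0.04895505] 10.795265643466431 [-0.  -0.   0.  -0.   0.  -0.  -0.  -0.   0.  -0.  -0.  -0.  -0.  -0.
  0.2 -0.8  0.4  0.5 -0.7  0.5]
(0.6, 0.6, 1) [0.49503012 0.04892497] 10.779970257603733 [-0.  -0.3  0.3 -0.6  0.2 -0.5 -0.  -0.2  0.2 -0.2 -0.4 -0.1 -0.6 -0.1
  0.1 -0.8  0.3  0.5 -0.8  0.5]
knob [[0.43369307 0.14231343 0.06      ]] post [[0.45471134 0.10029029 0.        ]]
[  16    6   26  198 3472]
106 303 [3, 2, 2, 2, 2, 1, 12, 13, 12, 20, 26, 26, 26, 26, 26, 26, 26, 26, 26, 26, 26, 26, 26, 26, 26, 26, 26, 26, 25, 18, 18, 18, 18, 18, 18, 18, 18, 18, 18, 18, 18, 18, 18, 18, 18, 18, 18, 18, 18, 18, 18, 18, 18, 18, 18, 18, 18, 18, 18, 18, 18, 18, 18, 18, 18, 18, 18, 18, 18, 17, 17, 17, 17, 17, 17, 17, 17, 17, 17, 17, 17, 17, 17, 17, 17, 17, 17, 16, 16, 16, 16, 16, 16, 16, 16, 16, 16, 16, 16, 16, 16, 16, 16, 16, 16, 16, 16, 16, 16, 16, 16, 16, 16, 16, 16, 16, 16, 16, 16, 16, 16, 16, 16, 16, 16, 16, 16, 16, 16, 16, 16, 16, 16, 16, 16, 16, 16, 16, 16, 16, 16, 16, 16, 16, 16, 16, 16, 16, 16, 16, 16, 16, 16, 16, 16, 16, 16, 16, 16, 16, 16, 16, 16, 16, 16, 16, 16, 16, 16, 16, 16, 16, 16, 16, 16, 16, 16, 18, 22, 22, 23, 23, 23, 23, 23, 23, 23, 23, 23, 23, 23, 23, 23, 21, 19, 17, 14, 12]
[[ 0.48775319 -0.23631549  0.012     ]
 [ 0.46797364 -0.43082982  0.012     ]] [ 0.47786342 -0.33357266  0.012     ] 0.19551740150815589 -5.806268361350848
t 3.0 pos [ 0.476  -0.3322  0.2026] ang -5.85 q [-46.6 -40.7] F [-0.3  0.2 -1.3] | row mm [-1.400e-01  1.000e-02  1.896e+01] turn 0.005
```

```bash
python3 - <<'E'
from h import *
im=cv2.imread("pics/w2.png");m=(im[100:310,290:350].min(2)>100)
w=m.sum(1);i=[v+100 for v in range(210) if w[v]>19];lo=[v for v in i if v<200];hi=[v for v in i if v>200];print(lo[0],lo[-1],hi[0],hi[-1])
for pr in [(lo[-1]+.5,hi[0]-.5),(lo[0]-.5,hi[-1]+.5)]:
  W=px2w("w2",[[319,pr[0]],[318.5,pr[1]]],.019);print(W.mean(0),np.linalg.norm(W[0]-W[1]))
plan(.4775,-.3330,.013,-5.85,4)
E
```

```text
115 134 284 299
[ 0.47806558 -0.33293347  0.019     ] 0.14459850894844778
[ 0.47800921 -0.33345711  0.019     ] 0.1793130855572797
t 3.0 pos [ 0.476  -0.3322  0.2026] ang -5.85 q [-46.6 -40.7] F [-0.3  0.2 -1.3] | row mm [-0.18  0.38 47.4 ] turn -0.001
```

```bash
python3 nudge.py '[[[-0.0008,0.0016,0.045,0,0.045],[0,0,0.045,0,0.045],[0,0,0.045,0,0.045],[0,0,0.04,0,0.045],[0,0,0.0135,0,0.045],[0,0,0,0,0.045]]]'; python3 nudge.py '[[[0,0,0,0,0.0],[0,0,0,0,0.0],[0,0,0,0,0.0],[0,0,0,0,0.0],[0,0,0,0,0.0],[0,0,0,0,0.0]]]' 40
```

```text
time_s: 3.6
position: [0.4769, -0.3336, 0.013]
tool_rot: [[0.103, 0.995, -0.002], [0.995, -0.103, 0.002], [0.002, -0.002, -1.0]]
ft_force: [0.4, -0.6, 0.4]
grip_width: 0.0447
gripper_force: 0.0
time_s: 4.2
position: [0.4778, -0.3353, 0.0161]
tool_rot: [[0.104, 0.995, 0.003], [0.995, -0.104, -0.003], [-0.002, 0.003, -1.0]]
ft_force: [0.6, 2.0, 6.6]
grip_width: 0.0143
gripper_force: 39.1
```

```bash
python3 nudge.py '[[[0,0,-0.01,0,0.0],[0,0,-0.02,0,0.0],[0,0,-0.04,0,0.0],[0,0,0,0,0],[0,0,0,0,0],[0,0,0,0,0]]]' 60; python3 snap.py wrist w3;python3 snap.py scene s3; python3 - <<'E'
from h import *
a=cv2.imread("pics/w3.png")[80:480,150:490];b=cv2.imread("pics/s3.png")[230:430,300:470]
cv2.imwrite("pics/c3.png",np.hstack([a,cv2.resize(b,(340,400),interpolation=cv2.INTER_CUBIC)]))
E
```

```text
time_s: 4.8
position: [0.4765, -0.3343, 0.0833]
tool_rot: [[0.104, 0.995, -0.001], [0.995, -0.104, 0.001], [0.001, -0.001, -1.0]]
ft_force: [-0.2, 0.1, -2.5]
grip_width: 0.0132
gripper_force: 58.7
```

View pics/c3.png

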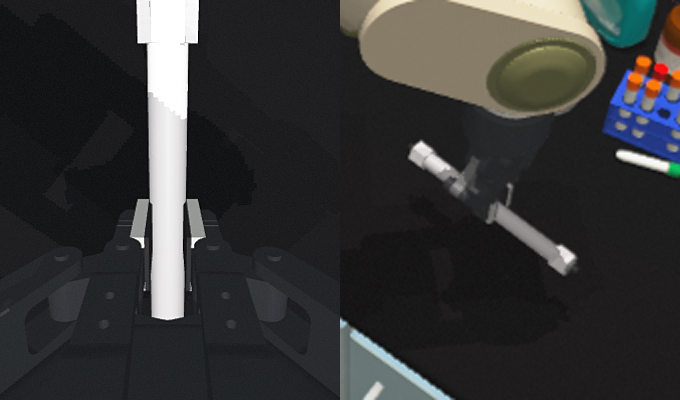

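```bash
python3 -c "
from h import *
plan(.495,.0489,.10,10.78,10)"
```

```text
t 4.9 pos [ 0.4765 -0.3344  0.0829] ang -6.0 q [-46.7 -40.7] F [-0.4  0.1 -1.4] | row mm [38.4   2.89 -1.66] turn -1.678
```

```bash
python3 nudge.py '[[[0.0384,0.003,-0.0017,-1.68,0.0],[0.0384,0.003,-0.0017,-1.68,0.0],[0.0384,0.003,-0.0017,-1.68,0.0],[0.0384,0.003,-0.0017,-1.68,0.0],[0.0384,0.003,-0.0017,-1.68,0.0],[0.0384,0.003,-0.0017,-1.68,0.0],[0.0384,0.003,-0.0017,-1.68,0.0],[0.0384,0.003,-0.0017,-1.68,0.0],[0.0384,0.003,-0.0017,-1.68,0.0],[0.0384,0.003,-0.0017,-1.68,0.0]]]'; python3 nudge.py '[[[0,0,0,0,0],[0,0,0,0,0],[0,0,0,0,0]]]'; for c in wrist top scene; do python3 snap.py $c ${c}4; done
python3 - <<'E'
from h import *
plan(.495,.0489,.055,10.78,2)
ims=[cv2.imread(f"pics/{c}4.png") for c in("wrist","scene")]
from rig import env
p=np.array(env.observe()["position"]);a=np.radians(10.78);u=np.array([-np.sin(a),np.cos(a),0])
for c in("wrist4","top4","scene4"): print(c,np.round(proj(c,[p+[0,0,-.006]+u*s for s in(-.091,-.075,.075,.091)]),1).tolist())
t=cv2.imread("pics/top4.png")[250:330,180:300];b=ims[1][200:300,170:290]
cv2.imwrite("pics/c4.png",np.hstack([ims[0][60:460,160:480],cv2.resize(b,(480,400),interpolation=cv2.INTER_CUBIC)]))
E
```

```text
time_s: 5.9
position: [0.4959, 0.0501, 0.1003]
tool_rot: [[-0.189, 0.982, -0.001], [0.982, 0.189, 0.0], [0.0, -0.001, -1.0]]
ft_force: [-0.1, 0.4, -2.0]
grip_width: 0.0134
gripper_force: 58.7
time_s: 6.2
position: [0.4964, 0.0478, 0.1005]
tool_rot: [[-0.187, 0.982, -0.001], [0.982, 0.187, -0.0], [-0.0, -0.001, -1.0]]
ft_force: [0.3, -1.0, -0.7]
grip_width: 0.0134
gripper_force: 58.7
t 6.35 pos [0.4965 0.0476 0.1006] ang 10.71 q [ -8.1 -18.9] F [ 0.6 -0.1 -1.6] | row mm [ 0.77 -0.59 22.81] turn -0.036
wrist4 [[317.0, 456.9], [317.0, 432.6], [317.0, 123.8], [316.9, 78.7]]
top4 [[283.4, 271.8], [275.4, 273.2], [199.5, 286.0], [191.4, 287.3]]
scene4 [[268.4, 245.0], [261.9, 242.6], [203.7, 220.3], [197.8, 218.1]]
```

View pics/c4.png

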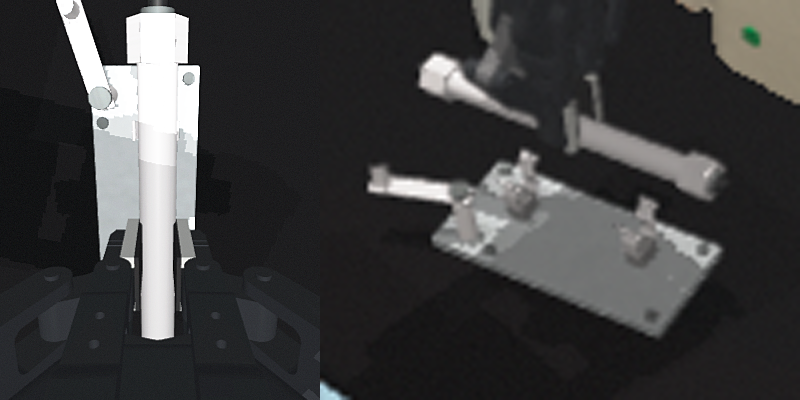

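The column is level: both nuts lie within 3 px of the predictions in the scene view, (271,245) and (196,219). It is over the plate. I'll check the holder's lateral position against the close wrist view.

```bash
python3 - <<'E'
from h import *
a=np.radians(10.78);R=np.array([[np.cos(a),-np.sin(a),0],[np.sin(a),np.cos(a),0],[0,0,1]])
P=np.array([[28,76,8],[-42,76,8],[28,-20,8],[-42,-20,8]])/1e3@R.T+[.495,.0489,0]
print(proj("wrist4",P).round(1).tolist())
g=cv2.imread("pics/wrist4.png").min(2)
for r in (140,170,200,240):
    x=np.flatnonzero(g[r,230:400]>60)+230;print(r,x[0],x[-1])
c=[v for v in range(100,160) if g[v,355]>100];print(c[0])
plan(.495,.0489,.055,10.78,2)
E
```

```text
[[359.6, 124.3], [248.4, 124.3], [354.8, 266.7], [256.2, 266.6]]
140 243 359
170 251 358
200 253 357
240 256 355
125
t 6.35 pos [0.4965 0.0476 0.1006] ang 10.71 q [ -8.1 -18.9] F [ 0.6 -0.1 -1.6] | row mm [ 0.77 -0.59 22.81] turn -0.036
```

The fit agrees to under 1 px, so I'll lower the column.

```bash
python3 nudge.py '[[[0.0015,-0.0013,0.02,0,0.0],[0,0,0.018,0,0.0],[0,0,0.008,0,0.0],[0,0,0,0,0],[0,0,0,0,0]]]'; python3 nudge.py '[[[0,0,0.003,0,0.0],[0,0,0.002,0,0],[0,0,0,0,0],[0,0,0,0,0]]]'
```

```text
time_s: 6.85
position: [0.4952, 0.0495, 0.0553]
tool_rot: [[-0.187, 0.982, 0.001], [0.982, 0.187, -0.0], [-0.0, 0.001, -1.0]]
ft_force: [0.1, 0.3, -1.8]
grip_width: 0.0136
gripper_force: 58.7
time_s: 7.25
position: [0.4948, 0.0499, 0.05]
tool_rot: [[-0.188, 0.982, 0.0], [0.982, 0.188, -0.0], [-0.0, 0.0, -1.0]]
ft_force: [-0.6, 0.3, -1.3]
grip_width: 0.0136
gripper_force: 58.7
```

```bash
python3 nudge.py '[[[0,0,0.001,0,0.0],[0,0,0.001,0,0],[0,0,0,0,0]]]';python3 nudge.py '[[[0,0,0.001,0,0.0],[0,0,0,0,0],[0,0,0,0,0]]]';python3 nudge.py '[[[0,0,0.001,0,0.0],[0,0,0,0,0],[0,0,0,0,0]]]'
```

```text
time_s: 7.55
position: [0.4947, 0.0498, 0.0477]
tool_rot: [[-0.187, 0.982, -0.0], [0.982, 0.187, 0.0], [0.0, -0.0, -1.0]]
ft_force: [0.4, -0.9, -1.5]
grip_width: 0.0135
gripper_force: 58.7
time_s: 7.85
position: [0.4948, 0.0498, 0.0469]
tool_rot: [[-0.188, 0.982, 0.0], [0.982, 0.188, -0.0], [-0.0, 0.0, -1.0]]
ft_force: [-0.2, -0.0, 0.0]
grip_width: 0.0133
gripper_force: 58.8
time_s: 8.15
position: [0.495, 0.0498, 0.0461]
tool_rot: [[-0.188, 0.982, 0.001], [0.982, 0.188, -0.0], [-0.0, 0.001, -1.0]]
ft_force: [-1.1, 0.1, 5.6]
grip_width: 0.0134
gripper_force: 59.4
```

Contact came at exactly the expected height. I'll ease off 1 mm, release slowly, and rise.

```bash
python3 nudge.py '[[[0,0,-0.001,0,0.0],[0,0,0,0,0.0],[0,0,0,0,0.02],[0,0,0,0,0.03],[0,0,0,0,0.034],[0,0,0,0,0.034],[0,0,0,0,0.034]]]' 20; python3 nudge.py '[[[0,0,-0.02,0,0.034],[0,0,-0.03,0,0.034],[0,0,0,0,0.034],[0,0,0,0,0.034]]]'; for c in wrist scene top; do python3 snap.py $c ${c}5; done
python3 - <<'E'
from h import *
a=np.radians(10.78);u=np.array([-np.sin(a),np.cos(a),0]);p=np.array([.495,.0489,.0405])
for c in("wrist5","top5","scene5"): print(c,np.round(proj(c,[p+u*s for s in(-.091,-.075,.075,.091)]),1).tolist())
w=cv2.imread("pics/wrist5.png")[60:460,160:480];b=cv2.imread("pics/scene5.png")[200:300,170:290]
cv2.imwrite("pics/c5.png",np.hstack([w,cv2.resize(b,(480,400),interpolation=cv2.INTER_CUBIC)]))
plan(.495,.0489,.06,10.78,1)
E
```

```text
time_s: 8.85
position: [0.4948, 0.0498, 0.0468]
tool_rot: [[-0.188, 0.982, -0.0], [0.982, 0.188, -0.0], [0.0, -0.0, -1.0]]
ft_force: [-0.5, 0.2, -0.5]
grip_width: 0.0341
gripper_force: 0.0
time_s: 9.25
position: [0.4948, 0.0498, 0.097]
tool_rot: [[-0.188, 0.982, 0.001], [0.982, 0.188, -0.0], [-0.0, 0.001, -1.0]]
ft_force: [-0.4, 1.0, -0.4]
grip_width: 0.034
gripper_force: 0.0
wrist5 [[316.8, 388.7], [316.8, 368.5], [317.0, 128.6], [317.0, 96.1]]
top5 [[284.8, 274.1], [277.1, 275.4], [205.2, 287.5], [197.5, 288.8]]
scene5 [[268.9, 262.2], [262.6, 259.7], [206.3, 237.6], [200.6, 235.3]]
t 9.4 pos [0.4943 0.0499 0.096 ] ang 10.81 q [ -7.9 -18.7] F [-0.1 -0.5 -0.4] | row mm [-1.11  0.55 35.99] turn 0.027
```

View pics/c5.png

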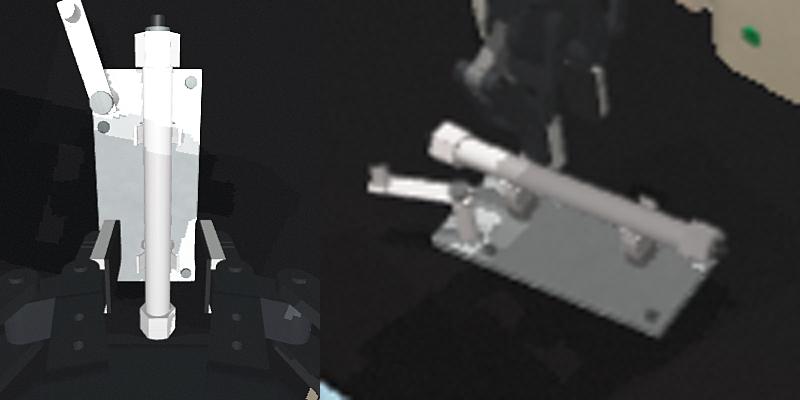

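The column rests level in both mouths, released and centred within a few mm: nuts at about (318,90–128) and (318,365–400) in the full wrist frame, and at (205,236) to (268,260) in the scene view. Next I'll close the fingers and press beside clip_b.

```bash
python3 nudge.py '[[[0.017,0.0005,0,0,0.0],[0,0,0,0,0.0],[0,0,0,0,0],[0,0,0.028,0,0],[0,0,0,0,0],[0,0,0,0,0]]]'; python3 nudge.py '[[[0,0,0.004,0,0],[0,0,0.002,0,0],[0,0,0.002,0,0],[0,0,0.002,0,0],[0,0,0,0,0]]]'
```

```text
time_s: 10.0
position: [0.492, 0.0663, 0.0688]
tool_rot: [[-0.187, 0.982, -0.001], [0.982, 0.187, 0.0], [0.0, -0.001, -1.0]]
ft_force: [0.3, -0.3, -0.4]
grip_width: 0.0001
gripper_force: 0.0
time_s: 10.5
position: [0.4923, 0.0666, 0.059]
tool_rot: [[-0.188, 0.982, 0.001], [0.982, 0.188, -0.0], [-0.0, 0.001, -1.0]]
ft_force: [0.2, 0.0, 0.8]
grip_width: -0.0002
gripper_force: 0.7
```

```bash
python3 nudge.py '[[[0,0,0.002,0,0],[0,0,0.001,0,0],[0,0,0.001,0,0],[0,0,0,0,0]]]'; python3 nudge.py '[[[0,0,0.001,0,0],[0,0,0.001,0,0],[0,0,0.001,0,0],[0,0,0,0,0]]]'; python3 nudge.py '[[[0,0,0.001,0,0],[0,0,0.001,0,0],[0,0,0,0,0]]]'
```

```text
time_s: 10.9
position: [0.4926, 0.0668, 0.0556]
tool_rot: [[-0.188, 0.982, 0.002], [0.982, 0.188, 0.0], [-0.0, 0.002, -1.0]]
ft_force: [-0.1, 0.3, 7.5]
grip_width: 0.0
gripper_force: 3.6
time_s: 11.3
position: [0.4923, 0.0665, 0.0519]
tool_rot: [[-0.188, 0.982, 0.0], [0.982, 0.188, -0.0], [-0.0, 0.0, -1.0]]
ft_force: [0.1, -0.0, 3.0]
grip_width: -0.0003
gripper_force: 1.7
time_s: 11.6
position: [0.4928, 0.0663, 0.0506]
tool_rot: [[-0.188, 0.982, 0.002], [0.982, 0.188, -0.001], [-0.001, 0.002, -1.0]]
ft_force: [-0.3, -1.2, 10.0]
grip_width: -0.0
gripper_force: 5.0
```

Clip_b appears home: z 0.0506 matches the tilted column. Next is the clip_a side.

```bash
python3 nudge.py '[[[0,0,-0.018,0,0],[-0.036,0,0,0,0],[0,0,0,0,0],[0,0,0.012,0,0],[0,0,0.002,0,0],[0,0,0,0,0]]]'; python3 nudge.py '[[[0,0,0.002,0,0],[0,0,0.001,0,0],[0,0,0.001,0,0],[0,0,0,0,0]]]'; python3 nudge.py '[[[0,0,0.001,0,0],[0,0,0.001,0,0],[0,0,0.001,0,0],[0,0,0,0,0]]]'
```

```text
time_s: 12.2
position: [0.4984, 0.0316, 0.0534]
tool_rot: [[-0.188, 0.982, -0.002], [0.982, 0.188, 0.0], [0.001, -0.002, -1.0]]
ft_force: [0.1, -0.5, 0.2]
grip_width: -0.0001
gripper_force: 0.0
time_s: 12.6
position: [0.4986, 0.0314, 0.0496]
tool_rot: [[-0.188, 0.982, -0.0], [0.982, 0.188, 0.0], [0.0, -0.0, -1.0]]
ft_force: [-0.3, -0.4, 0.3]
grip_width: 0.0003
gripper_force: 0.0
time_s: 13.0
position: [0.499, 0.0313, 0.047]
tool_rot: [[-0.187, 0.982, 0.001], [0.982, 0.187, 0.0], [0.0, 0.001, -1.0]]
ft_force: [0.5, 1.2, 2.0]
grip_width: 0.0002
gripper_force: 1.0
```

```bash
python3 nudge.py '[[[0,0,0.002,0,0],[0,0,0.002,0,0],[0,0,0.001,0,0],[0,0,0,0,0]]]';  python3 nudge.py '[[[0,0,-0.014,0,0],[0.036,0,0,0,0],[0,0,0,0,0],[0,0,0.008,0,0],[0,0,0.003,0,0],[0,0,0,0,0]]]'; python3 nudge.py '[[[0,0,0.001,0,0],[0,0,0.001,0,0],[0,0,0,0,0]]]'
```

```text
time_s: 13.4
position: [0.5013, 0.0316, 0.046]
tool_rot: [[-0.188, 0.982, 0.009], [0.982, 0.188, -0.0], [-0.002, 0.009, -1.0]]
ft_force: [-5.0, 6.1, 43.9]
grip_width: 0.0001
gripper_force: 22.3
time_s: 14.0
position: [0.4937, 0.0668, 0.0464]
tool_rot: [[-0.186, 0.982, 0.005], [0.982, 0.186, 0.001], [0.001, 0.005, -1.0]]
ft_force: [-2.5, 8.7, 25.7]
grip_width: 0.0
gripper_force: 12.5
time_s: 14.3
position: [0.4944, 0.0669, 0.046]
tool_rot: [[-0.186, 0.982, 0.007], [0.982, 0.186, 0.001], [0.0, 0.008, -1.0]]
ft_force: [-6.7, 9.3, 43.0]
grip_width: -0.0001
gripper_force: 21.8
```

Both sides are stiff at TCP 0.046, meaning tube top ≈35–36 mm, so both clips should be home. I'll lift and verify, then locate the knob.

```bash
python3 nudge.py '[[[0,0,-0.02,0,0.034],[0,0,-0.04,0,0.034],[-0.03,-0.02,-0.02,0,0.034],[0,0,0,0,0.034],[0,0,0,0,0.034],[0,0,0,0,0.034]]]'; for c in wrist scene; do python3 snap.py $c ${c}6; done
python3 - <<'E'
from h import *
a=np.radians(10.78);u=np.array([-np.sin(a),np.cos(a),0]);p=np.array([.495,.0489,.0])
for z in(.028,.0405):
  for c in("wrist6","scene6"): print(z,c,np.round(proj(c,[p+[0,0,z]+u*s for s in(-.091,-.075,.075,.091)]),1).tolist())
print("knob pred",proj("wrist6",[[.4341,.1414,.06]]),proj("scene6",[[.4341,.1414,.06]]))
w=cv2.imread("pics/wrist6.png")[60:460,160:480];b=cv2.imread("pics/scene6.png")[200:300,170:290]
cv2.imwrite("pics/c6.png",np.hstack([w,cv2.resize(b,(480,400),interpolation=cv2.INTER_CUBIC)]))
plan(.4341,.1414,.1,26.6,5)
E
```

```text
time_s: 14.9
position: [0.4779, 0.0334, 0.1217]
tool_rot: [[-0.187, 0.982, -0.002], [0.982, 0.187, 0.0], [0.001, -0.002, -1.0]]
ft_force: [-0.1, -0.1, -0.5]
grip_width: 0.034
gripper_force: 0.0
0.028 wrist6 [[343.0, 340.0], [343.5, 321.4], [348.9, 108.3], [349.6, 80.4]]
0.028 scene6 [[269.2, 266.0], [263.0, 263.5], [207.1, 241.4], [201.4, 239.1]]
0.0405 wrist6 [[344.2, 349.9], [344.7, 330.6], [350.7, 106.6], [351.5, 77.0]]
0.0405 scene6 [[268.9, 262.2], [262.6, 259.7], [206.3, 237.6], [200.6, 235.3]]
knob pred [[272.71775963  46.53376491]] [[183.88641783 239.51243625]]
t 15.0 pos [0.4779 0.0338 0.1218] ang 10.83 q [-10.2 -21. ] F [-0.9  0.6 -0.8] | row mm [23.22 -2.03  4.38] turn -3.153
```

View pics/c6.png

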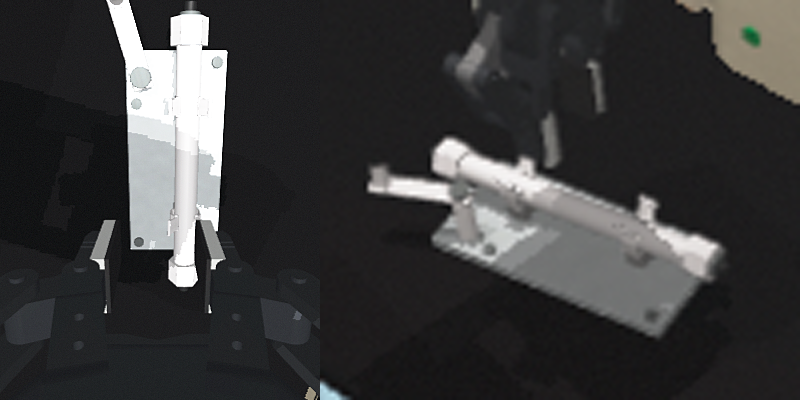

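Both ends have dropped about 3.6 px, as predicted for home, and the clip lips now stand above the tube: (222,241) and (251,251) in the scene view. The knob is at (184,241), matching the prediction, so I'll go over it.

```bash
python3 nudge.py '[[[0.0232,-0.002,0.0044,-3.15,0.034],[0.0232,-0.002,0.0044,-3.15,0.034],[0.0232,-0.002,0.0044,-3.15,0.034],[0.0232,-0.002,0.0044,-3.15,0.034],[0.0232,-0.002,0.0044,-3.15,0.034],[0,0,0,0,0.034],[0,0,0,0,0.034]]]'; python3 snap.py wrist wrist7; python3 - <<'E'
from h import *
plan(.4341,.1414,.059,26.6,1)
# swing: TCP on 46mm arc about post
print(proj("wrist7",[[.4341,.1414,.06]]))
E
```

```text
time_s: 15.7
position: [0.4346, 0.1414, 0.1004]
tool_rot: [[-0.448, 0.894, -0.001], [0.894, 0.448, -0.0], [0.0, -0.001, -1.0]]
ft_force: [0.6, -0.0, 0.3]
grip_width: 0.0341
gripper_force: 0.0
t 15.75 pos [0.4349 0.1409 0.1006] ang 26.55 q [  3.1 -23.5] F [ 0.5 -0.1  0.8] | row mm [ 0.78 -0.51 41.6 ] turn -0.054
[[317.10015641 269.71993511]]
```

View pics/wrist7.png

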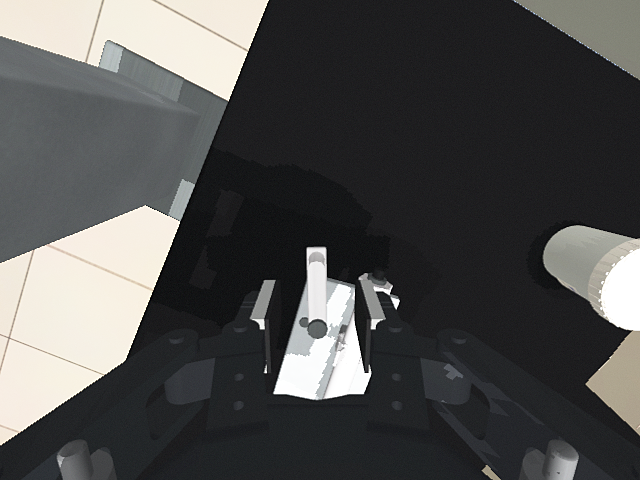

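The strap is aligned with the view and centred between the jaws, with the knob's top at about (317,257) and the post at (317,328).

```bash
python3 - <<'E'
from h import *
k=px2w("wrist7",[[317,257]],.06)[0];b=px2w("wrist7",[[317,328]],.046)[0];print(k,b,np.linalg.norm((k-b)[:2]))
g=cv2.cvtColor(cv2.imread("pics/wrist7.png"),cv2.COLOR_BGR2GRAY)
print([int(v) for v in g[240:345:3,317]]);print([int(v) for v in g[258,300:335:2]])
E
```

```text
[0.43074236 0.1479757  0.06      ] [0.45408944 0.10137231 0.046     ] 0.0521244889735386
[18, 19, 52, 235, 189, 182, 176, 213, 237, 236, 236, 236, 237, 237, 237, 236, 236, 235, 236, 236, 235, 235, 235, 234, 234, 234, 215, 75, 101, 99, 101, 101, 96, 255, 253]
[14, 20, 14, 106, 227, 167, 175, 169, 175, 176, 179, 171, 187, 121, 17, 21, 20, 19]
```

```bash
python3 - <<'E'
from h import *
K,E=load("wrist7");c=-E[:3,:3].T@E[:3,3];print("cam",c,"zaxis",E[2,:3])
a=np.array([.4341,.1414,0]);q=np.array([-.448,.894,0])
for z in(.042,.06): print(z,proj("wrist7",[a+[0,0,z]+q*s for s in(-.005,0,.005,.0085)]).round(1).tolist())
b=np.array([.4547,.1003,0]);print(proj("wrist7",[b+[0,0,z] for z in (.042,.046,.05)]).round(1).tolist())
E
```

```text
cam [0.40278557 0.20412076 0.2320985 ] zaxis [ 0.12646096 -0.25267999 -0.95924994]
0.042 [[317.1, 266.1], [317.1, 258.3], [317.1, 250.4], [317.1, 244.8]]
0.06 [[317.1, 278.2], [317.1, 269.7], [317.1, 261.1], [317.1, 255.1]]
[[317.1, 326.3], [317.1, 329.7], [317.1, 333.3]]
```

The grey patch at rows 250–261 is the knob's outer side, so its position matches the prediction. I'll descend around it, narrow the jaws to a loose cage, and swing.

```bash
python3 nudge.py '[[[0.0008,-0.0005,0.02,0,0.034],[0,0,0.0215,0,0.034],[0,0,0,0,0.034],[0,0,0,0,0.014],[0,0,0,0,0.014],[0,0,0,0,0.014]]]'; python3 -c "
from h import *
plan(.4341,.1414,.059,26.6,1)"
```

```text
time_s: 16.35
position: [0.4343, 0.1414, 0.0602]
tool_rot: [[-0.447, 0.895, 0.002], [0.895, 0.447, 0.0], [-0.001, 0.002, -1.0]]
ft_force: [0.3, 0.1, -0.6]
grip_width: 0.0142
gripper_force: 0.0
t 16.35 pos [0.4343 0.1414 0.0602] ang 26.54 q [  3.1 -23.4] F [ 0.3  0.1 -0.6] | row mm [ 0.08 -0.15  1.16] turn -0.059
```

```bash
python3 nudge.py '[[[-0.00034,0.0056,0,7,0.014],[-0.00034,0.0056,0,7,0.014],[-0.00034,0.0056,0,7,0.014],[-0.00034,0.0056,0,7,0.014],[-0.00034,0.0056,0,7,0.014],[-0.00034,0.0056,0,7,0.014],[-0.00034,0.0056,0,7,0.014]]]'; python3 nudge.py '[[[-0.00034,0.0056,0,7,0.014],[-0.00034,0.0056,0,7,0.014],[-0.00034,0.0056,0,7,0.014],[-0.00034,0.0056,0,7,0.014],[-0.00034,0.0056,0,7,0.014],[-0.00034,0.0056,0,7,0.014],[-0.00034,0.0056,0,7,0.014]]]';python3 nudge.py '[[[-0.00034,0.0056,0,7,0.014],[0,0,0,0,0.014],[0,0,0,0,0.014]]]'; python3 -c "
from h import *
a=np.radians(10.78);print(.4547+.046*np.cos(a),.1003+.046*np.sin(a))
plan(.4547+.046*np.cos(a),.1003+.046*np.sin(a),.059,-79.2,1)"
```

```text
time_s: 17.05
position: [0.472, 0.1429, 0.0599]
tool_rot: [[0.386, 0.922, 0.0], [0.922, -0.386, 0.0], [0.0, 0.0, -1.0]]
ft_force: [-1.1, -0.6, 0.2]
grip_width: 0.014
gripper_force: 0.7
time_s: 17.75
position: [0.4979, 0.115, 0.0599]
tool_rot: [[0.95, 0.314, 0.0], [0.314, -0.95, 0.0], [0.0, 0.0, -1.0]]
ft_force: [-1.6, 0.7, -0.1]
grip_width: 0.0137
gripper_force: 0.4
time_s: 18.05
position: [0.4995, 0.1097, 0.0597]
tool_rot: [[0.979, 0.203, 0.001], [0.203, -0.979, 0.0], [0.001, 0.0, -1.0]]
ft_force: [-0.2, -0.2, -0.6]
grip_width: 0.0137
gripper_force: 0.0
0.4998882195678425 0.10890376733114368
t 18.05 pos [0.4995 0.1097 0.0597] ang -78.27 q [-0.9 77.4] F [-0.2 -0.2 -0.6] | row mm [0.26 0.83 0.74] turn 0.929
```

Next I'll push along tool y to the stop, watching the force.

```bash
python3 nudge.py '[[[0,0.002,0,0,0.014],[0,0.001,0,0,0.014],[0,0,0,0,0.014]]]'; python3 nudge.py '[[[0,0.001,0,0,0.014],[0,0.001,0,0,0.014],[0,0,0,0,0.014]]]'; python3 nudge.py '[[[0,0.001,0,0,0.014],[0,0.001,0,0,0.014],[0,0,0,0,0.014]]]'
```

```text
time_s: 18.35
position: [0.4998, 0.1075, 0.0595]
tool_rot: [[0.98, 0.201, 0.0], [0.201, -0.98, 0.002], [0.0, -0.001, -1.0]]
ft_force: [-1.2, 6.2, 2.2]
grip_width: 0.0139
gripper_force: 2.8
time_s: 18.65
position: [0.4999, 0.1069, 0.0595]
tool_rot: [[0.98, 0.201, -0.0], [0.201, -0.98, 0.004], [0.001, -0.004, -1.0]]
ft_force: [-1.6, 14.6, 2.3]
grip_width: 0.0141
gripper_force: 7.4
time_s: 18.95
position: [0.5, 0.1063, 0.0595]
tool_rot: [[0.98, 0.201, -0.0], [0.201, -0.98, 0.007], [0.001, -0.007, -1.0]]
ft_force: [-2.4, 24.7, 3.9]
grip_width: 0.0138
gripper_force: 12.0
```

It's at the stop: the force rises stiffly. I'll back off, open, rise, and check.

```bash
python3 nudge.py '[[[0,-0.004,0,0,0.014],[0,-0.002,0,0,0.018],[0,0,0,0,0.026],[0,0,0,0,0.026],[0,0,-0.03,0,0.026],[0,0,-0.05,0,0.026],[0,0,-0.05,0,0.026],[0.01,-0.04,-0.03,0,0.026],[0,-0.04,0,0,0.026],[0,0,0,0,0.026]]]'; for c in top scene; do python3 snap.py $c ${c}8; done
python3 - <<'E'
from h import *
a=np.radians(10.78);R=np.array([[np.cos(a),-np.sin(a),0],[np.sin(a),np.cos(a),0],[0,0,1]])
print(proj("top8",[np.array([.016,.058,.06])@R.T+[.495,.0489,0]]),proj("scene8",[np.array([.016,.058,.06])@R.T+[.495,.0489,0]]))
t=cv2.imread("pics/top8.png")[250:330,180:300];b=cv2.imread("pics/scene8.png")[200:290,170:290]
cv2.imwrite("pics/c8.png",np.hstack([cv2.resize(t,(400,267),interpolation=2),cv2.resize(b,(356,267),interpolation=2)]))
A=cv2.imread("pics/top0.png");B=cv2.imread("pics/top8.png")
for n,x,y in[("cup",163,228),("dish",395,192),("vial",463,208)]: print(n,np.abs(A[y-25:y+25,x-25:x+25].astype(int)-B[y-25:y+25,x-25:x+25]).mean())
E
```

```text
time_s: 19.95
position: [0.4925, 0.1911, 0.2197]
tool_rot: [[0.979, 0.204, 0.002], [0.204, -0.979, 0.001], [0.002, -0.001, -1.0]]
ft_force: [0.0, -0.1, 0.4]
grip_width: 0.0263
gripper_force: 0.0
[[210.18780352 277.97276144]] [[215.34125806 229.53757723]]
cup 1.6276
dish 3.1268
vial 1.8685333333333334
```

View pics/c8.png

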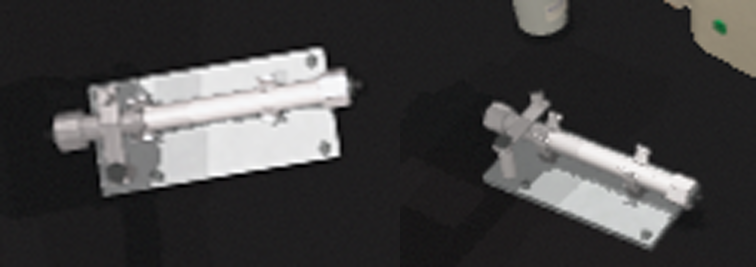

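The strap lies across the column, with the knob at about (210,278) in the top view as predicted. The column is home in both clips, and the bystanders haven't moved. I'm handing in.

```bash
python3 -c "
from rig import env
print(env.close_job())"
```

```text
the job is handed in; nothing more can be done
None
```

The column is mounted and handed in at about 20 s: it was laid across the mouths and released, pressed home in both clips, then the strap was swung to its stop; the cup, dish and sample tube look undisturbed in the top camera view.

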